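# Put the dried coasters away in the caddy's empty pocket

### The arm

A 6-joint arm with a two-finger parallel gripper is mounted at the origin on a cart in front of the work surface, level with it; the furniture and walls round the work are solid. World frame = base frame: x ahead of the robot, y to its left, z up, the work surface at z = 0. Lengths are in m, angles in degrees, forces in N, time in s.
With the tool pointing down it reaches from about 0.25 to 0.85 m from the base axis. Payload 12.5 kg.
Tool frame: the origin (TCP) lies midway between the tips of the shut fingers; the grasp point (between the pads) lies 19 mm behind it; z points along the fingers, y is the line along which they close (so a half turn about z gives the same grasp; the last joint's range is limited). The gripper opens to 93 mm and grips with 3 to 60 N. Pads are 15 mm wide; open, the fingers measure 128 mm over their backs; the gripper's body (75 mm by 188 mm) begins 65 mm behind the grasp point.
Start: joints at [71.528, 20.094, 94.641, -0, 65.266, -4.847], TCP at [0.13, 0.535, 0.219] pointing down, gripper open.
Joint ranges: [-157.81, 157.81], [-45, 120.19], [0.68, 151.7], [-89.99, 269.99], [4.06, 180], [-164.3, 164.3]. Speed limits (degrees/s): [127.2, 127.2, 159.86, 180, 180, 180].

### API

Orientations are given as [roll, pitch, yaw] about the fixed x, y, z axes, in that order (R = Rz(yaw) Ry(pitch) Rx(roll)).
In Python, from bench import bot, eyes, spotter gives the robot as it stands. The module is installed in compiled form; this text tells all that it offers.
- The arm moves only by the tool play_rows, never from a script. Its argument "commands" is a list of rows, each a list of 3 entries, a list of its own where there are three numbers: the shift along the tool's x, y, z in m, then the turn, a rotation vector about the tool's x, y, z in degrees, then the finger opening in m, from 0 to 0.093. In form: [[[dx, dy, dz], [wx, wy, wz], hand], ...]. A call has 1 to 20 rows; each row is the pose to reach, as a shift and turn from the pose commanded when the call began, along the tool's axes at that moment; what a row does not reach only later rows make up. A row lasts 1/10 s, in which the tool goes at most 50 mm and 8.59 degrees, less where a joint would pass 70% of its speed; a pose out of reach is approached as far as the arm can. A call with a gripper value outside its range is refused whole. The fingers move at their own pace and stop on an object; "squeeze" is the grip in N (left out, the last holds). Time passes only in rows, so rows that repeat a pose let the fingers close. It gives the time, the measured TCP pose, the force, the opening and the grip force at its end, in the units of the state.
- bot.get_obs(): the state, without advancing time (a new reading comes with each control period).
- eyes.grab_frame(name): name is "scene" or "top" or "wrist"; returns (picture, depth): 420x560x3 uint8, red, green, blue; 420x560 float32, m along the optical axis (not along the pixel's ray), 0 where there is no reading.
- eyes.camera_model(name): a dict with "fx", "fy", "cx", "cy" (pixels), "R" (3x3) and "t" (3): a world point X has camera coordinates R X + t; the wrist camera has in their place "T_tool_cam" (4x4, takes a point from camera to tool coordinates, whose origin is the TCP and whose axes are the flange's). Camera axes: x right, y down, z forward; pixel columns grow to the right and rows downward; lengths in m; the calibration is good to about 2 mm. The wrist camera is an equidistant fisheye: a pixel r from the principal point sees the ray r / f radians off the axis. A picture is of the moment at which its call begins: read the wrist's pose just before it. camera_model takes no time and is no camera call.
- bot.finish_job(): hands the job in; it is judged then, once.
Trained networks look in the newest picture that a camera, given by its name, has taken for a name from the list of things; names that differ only in an ending like _2 or _b are one class to them, and where a whole thing is asked for, a point or a joint stands for the part that bears it (a point fixed in the world has none). Each returns a list of dicts, best first, with "confidence" (0 to 1); they miss things now and then, are a little off and sometimes report something else, mostly with a low value. They report only what shows in the picture. A call takes as long as a camera call. They do not tell look-alikes from the thing itself.
- spotter.masks_of(camera, query): "region" (420x560 bool, what is visible of it).
- spotter.tip_of(camera, query): "location" ([x, y, z] in m, in world coordinates, good to about 4 mm: a listed point, or the origin of a listed thing).
The state is a dict: "time": time; "joint_positions": joint angles; "qvel": joint speeds; "joint_efforts": joint torques, N m; "position": TCP position; "orientation": TCP orientation; "contact_force": force on the tool from outside, world axes, zero at the start; "ft_torque": the same for the moment, N m; "opening": finger opening in m; "grasp_force": force on a finger pad.
Only numpy, scipy, OpenCV 4.12 (cv2) and the standard library are available. Lean on these libraries where they do the work, as an engineer would, in place of code of your own. Each camera call takes 0.05 s, during which the arm holds its last target. There are 200 camera calls.

### The job

Put the pile of three cork coasters from the drying cradle into the one empty pocket of the coaster caddy, as one pile. Lift the pile out by its two ends, set it down on the bare table and let go, take it again by its long sides, then tip it into the pocket clearly slanted, one end down first along an end wall, and level it until it lies flat on the pocket floor. Leave the other piles and everything else on the table as they are.

Things in the scene. Friction and masses are not known exactly. Their poses are not given: they have to be found in the camera images.
- caddy: fixed low wooden coaster caddy, 61.5 (x) x 237 (y) x 28 mm high, origin at the centre of its underside. Three open-topped pockets in a row along its y, 77 mm apart, each 49.5 (x) x 71 mm (y) inside, floor 10 mm above the table, walls 6 mm thick with rims 18 mm above the floor. Only the long walls (+-x) have finger notches: 38 mm wide, mid-pocket, cut to 2 mm below the pocket floor
- pocket_1 (a point): centre of the floor of a caddy pocket (at the caddy's -y end); axes as the caddy's; x across the pocket, y along its 71 mm length, z up. Two of the three pockets hold a pile already; which one is empty varies
- pocket_2 (a point): centre of the floor of a caddy pocket (the middle one); axes as the caddy's; x across the pocket, y along its 71 mm length, z up. Two of the three pockets hold a pile already; which one is empty varies
- pocket_3 (a point): centre of the floor of a caddy pocket (at the caddy's +y end); axes as the caddy's; x across the pocket, y along its 71 mm length, z up. Two of the three pockets hold a pile already; which one is empty varies
- cradle: fixed wooden drying cradle, origin at the centre of its underside, z up. Sole 60 (x) x 46 (y) x 6 mm; two upright cheeks along y, 5 mm thick, 62 mm long, 40 mm high, 50 mm apart inside; open at both ends (+-y). The pile of three coasters lies on the sole, its ends 2 mm beyond the cheeks and 10 mm beyond the sole
- coaster_1_mid (a point): centre of a loose plain cork coaster, 46 (x) x 66 (y) x 10 mm thick (z), about 30 g, the lowest one of the pile of three (30 mm high together); nothing binds them, so fingers must press on all three, the lowest too, at 25 N or so; a first light squeeze squares the pile
- coaster_2_mid (a point): centre of a loose plain cork coaster, 46 (x) x 66 (y) x 10 mm thick (z), about 30 g, the middle one of the pile of three (30 mm high together); nothing binds them, so fingers must press on all three, the lowest too, at 25 N or so; a first light squeeze squares the pile
- coaster_3_mid (a point): centre of a loose plain cork coaster, 46 (x) x 66 (y) x 10 mm thick (z), about 30 g, the top one of the pile of three (30 mm high together); nothing binds them, so fingers must press on all three, the lowest too, at 25 N or so; a first light squeeze squares the pile
- end_left (a point): middle of the lower edge of the lowest coaster at its +y end
- end_right (a point): middle of the lower edge of the lowest coaster at its -y end
- full_pile_1_mid (a point): centre (half-way up) of a pile of three such coasters, 46 x 66 x 30 mm, stuck together, already in a caddy pocket; stays there
- full_pile_2_mid (a point): centre (half-way up) of a pile of three such coasters, 46 x 66 x 30 mm, stuck together, already in a caddy pocket; stays there
- power_strip: fixed white power strip lying on the table, about 300 mm along its y, 62 mm wide (x), up to 52 mm high, origin under it 17 mm from its middle towards its -y end; stays alone
- jar_mustard: squat jar, 68 mm across, 84 mm high; z up, origin at the centre of its foot on the table; told so that it can be avoided
- vinegar: tall slim bottle, 63 mm across, 234 mm high; z up, origin at the centre of its foot on the table; told so that it can be avoided
- mug_tea: mug, 94 mm high, 83 mm across and 117 mm with its handle, the handle anywhere round it; z up, origin at the centre of its foot on the table; told so that it can be avoided
- spice_1: spice jar, 46 mm across, 106 mm high, the nearer of two; z up, origin at the centre of its foot on the table; told so that it can be avoided
- spice_3: spice jar, 46 mm across, 106 mm high, the farther of two; z up, origin at the centre of its foot on the table; told so that it can be avoided
- glass_12: upturned drinking glass, 84 mm across, 140 mm high; z up, origin at the centre of its foot on the table; told so that it can be avoided
- teaspoon: teaspoon lying flat, 130 mm along its x, 26 mm wide, 11 mm high, origin under its middle; not to be disturbed
Mind the look-alikes: they are no part of the job. Of the things that look like the cradle, the smallest one is meant.

How it is judged:
By the outcome, as a careful person would: the job done as asked, in the order asked, and still so for the second after the job is handed in, with the robot touching nothing.
It also fails if it takes over 67 s, if anything falls off the work surface, if the arm or the gripper's body presses on something with over 40 N, if the wrist force passes 120 N, or if a joint passes its speed limit or range.

## Working session

There is one attempt and no reset: what is moved stays moved. The work goes in short steps, Python scripts to look and compute and a tool call to move; the robot and the scene stay as the last step left them, time stands still between calls to the robot, and variables do not carry over. Pictures are saved under pics/ and viewed, at most 10 in all, crops included, and the job is handed in when it is done.

Besides the shell and the picture viewer there is one more tool, called after "Request:" as name(argument=value, ...), one argument or row to a line, values as JSON. play_rows: Moves the arm, as the interface text tells. Its arguments: {"type":"object","properties":{"commands":{"type":"array","items":{"type":"array"}},"squeeze":{"type":"number"}},"required":["commands"]}

```bash
mkdir -p pics; cat > h.py <<'E'
import numpy as np,cv2
from bench import bot,eyes,spotter
def cloud(n,d):
    m=eyes.camera_model(n);v,u=np.indices(d.shape)
    P=np.stack([(u-m['cx'])/m['fx']*d,(v-m['cy'])/m['fy']*d,d],-1)
    return (P-np.array(m['t']))@np.array(m['R'])
def save(n,p): cv2.imwrite(n,cv2.cvtColor(p,cv2.COLOR_RGB2BGR))
E
python3 - <<'E'
from h import *
o=bot.get_obs();print(o)
for n in('top','scene'):
    p,d=eyes.grab_frame(n);save(f'pics/{n}0.png',p);np.savez(f'{n}0.npz',p=p,d=d)
    for q in('cradle','caddy','coaster_3_mid','pocket_1','power_strip'):
        try:print(n,q,[(np.round(r['location'],3).tolist(),round(r['confidence'],2)) for r in spotter.tip_of(n,q)])
        except Exception as e:print(q,e)
E
```

```text
{'time': 0.0, 'joint_positions': array([ 7.15291888e+01,  2.01248639e+01,  9.46773401e+01, -3.07187024e-03,
        6.52650531e+01, -4.84986966e+00]), 'qvel': array([ 0.05153275, -0.08368514, -0.04400988,  0.06725139,  0.1260571 ,
       -0.00408382]), 'joint_efforts': array([-9.00484829e-04, -4.97307551e+01, -2.85258687e+01,  6.98944554e-02,
        2.56198476e-02, -1.33596268e-04]), 'position': array([0.12942598, 0.53419705, 0.21809381]), 'orientation': array([-1.79932748e+02, -2.90772248e-03,  1.66380344e+02]), 'contact_force': array([ 0.26211307, -0.7966524 ,  0.39964635]), 'ft_torque': array([ 0.01089006,  0.01054701, -0.00625063]), 'grasp_force': 0.0, 'opening': 0.09321196077219467}
top cradle [([0.45, 0.673, 0.002], 0.96), ([0.529, 0.522, 0.003], 0.75), ([0.425, 0.283, -0.004], 0.65)]
top caddy [([0.526, -0.246, 0.002], 0.57)]
top coaster_3_mid [([0.428, 0.279, 0.031], 0.51)]
top pocket_1 [([0.505, -0.324, 0.012], 0.95), ([0.526, -0.248, 0.011], 0.81), ([0.552, -0.175, 0.012], 0.65)]
top power_strip []
scene cradle [([0.449, 0.68, 0.001], 0.69), ([0.531, 0.527, 0.006], 0.65), ([0.425, 0.283, 0.002], 0.53), ([0.551, -0.173, 0.009], 0.45)]
scene caddy [([0.527, -0.25, 0.0], 0.82)]
scene coaster_3_mid [([0.423, 0.279, 0.036], 0.52), ([0.738, -0.052, 0.003], 0.31)]
scene pocket_1 [([0.548, -0.174, 0.013], 0.82), ([0.529, -0.246, 0.01], 0.77), ([0.503, -0.321, 0.007], 0.73)]
scene power_strip [([0.528, -0.246, 0.013], 0.72)]
```

```bash
python3 -c "
import cv2,numpy as np
a=cv2.imread('pics/top0.png');b=cv2.imread('pics/scene0.png');print(a.shape)"
```

```text
(420, 560, 3)
```

View pics/top0.png

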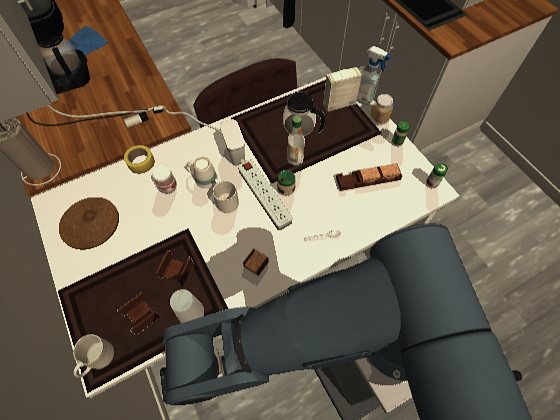

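View pics/scene0.png

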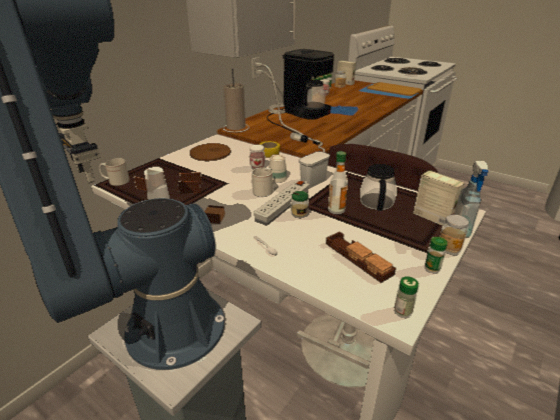

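The pile's cradle candidates, in top-picture pixels, are (255,262), (175,265) and (137,314). (255,262) looks smallest and holds the pile. The empty pocket is the caddy's dark end at (347,181). I'll confirm both in one crop and measure them.

```bash
python3 - <<'E'
from h import *
z=np.load('top0.npz');p,d=z['p'],z['d'];X=cloud('top',d)
a=cv2.resize(p[230:340,105:285],(792,484),interpolation=cv2.INTER_CUBIC)
b=cv2.resize(p[155:200,325:415],None,fx=2.4,fy=2.4,interpolation=cv2.INTER_CUBIC)
a[:b.shape[0],-b.shape[1]:]=b
save('pics/crop.png',a)
def rect(m,name):
    q=X[m];print(name,m.sum(),np.round(q.mean(0),4));
    if m.sum()>5:
        r=cv2.minAreaRect(q[:,:2].astype(np.float32));print('  ',np.round(r[0],4),np.round(r[1],4),round(r[2],1))
c=lambda x,y,r:(np.hypot(X[...,0]-x,X[...,1]-y)<r)&(d>0)
rect(c(.425,.281,.07)&(X[...,2]>.025)&(X[...,2]<.06),'cradle')
rect(c(.45,.676,.09)&(X[...,2]>.02)&(X[...,2]<.08),'A')
rect(c(.53,.524,.09)&(X[...,2]>.02)&(X[...,2]<.08),'B')
rect(c(.527,-.247,.14)&(X[...,2]>.033)&(X[...,2]<.06),'caddy piles')
rect(c(.527,-.247,.14)&(X[...,2]>.018)&(X[...,2]<.06),'caddy')
rect(c(.55,-.174,.05)&(X[...,2]>.02)&(X[...,2]<.06),'pock3')
for n in('top','scene'):
    eyes.grab_frame(n)
    for q in('jar_mustard','vinegar','teaspoon','mug_tea','spice_1','glass_12','power_strip','end_left','coaster_1_mid'):
        print(n,q,[(np.round(r['location'],3).tolist(),round(r['confidence'],2)) for r in spotter.tip_of(n,q)])
E
```

```text
cradle 363 [0.426  0.2816 0.0368]
   [0.4272 0.2806] [0.0616 0.0676] 28.1
A 427 [0.4468 0.6769 0.0454]
   [0.448  0.6767] [0.0875 0.0871] 11.3
B 342 [0.5323 0.525  0.0453]
   [0.5336 0.524 ] [0.0873 0.0877] 42.2
caddy piles 412 [ 0.5154 -0.2812  0.0401]
   [ 0.5234 -0.2436] [0.2323 0.0581] 73.0
caddy 692 [ 0.5177 -0.2633  0.0342]
   [ 0.5266 -0.2472] [0.2395 0.065 ] 72.0
pock3 132 [ 0.5456 -0.1839  0.0288]
   [ 0.5495 -0.1768] [0.0918 0.0638] 73.2
top jar_mustard [([0.631, 0.047, -0.0], 0.91)]
top vinegar [([0.738, -0.054, 0.001], 0.73), ([0.409, 0.029, -0.005], 0.33)]
top teaspoon [([0.406, 0.032, -0.001], 0.64)]
top mug_tea [([0.71, 0.266, -0.001], 0.91), ([0.427, 0.281, -0.005], 0.23)]
top spice_1 [([0.39, -0.445, -0.003], 0.77), ([0.61, -0.451, 0.0], 0.54)]
top glass_12 [([0.375, 0.536, 0.002], 0.78)]
top power_strip []
top end_left [([0.428, 0.282, 0.032], 0.21)]
top coaster_1_mid []
scene jar_mustard [([0.637, 0.052, 0.004], 0.66)]
scene vinegar [([0.738, -0.053, 0.004], 0.77)]
scene teaspoon [([0.404, 0.03, -0.0], 0.53), ([0.383, 0.538, 0.008], 0.52)]
scene mug_tea [([0.709, 0.264, -0.001], 0.87)]
scene spice_1 [([0.39, -0.442, 0.002], 0.9), ([0.613, -0.449, -0.003], 0.74)]
scene glass_12 [([0.381, 0.537, 0.005], 0.96)]
scene power_strip []
scene end_left []
scene coaster_1_mid []
```

View pics/crop.png

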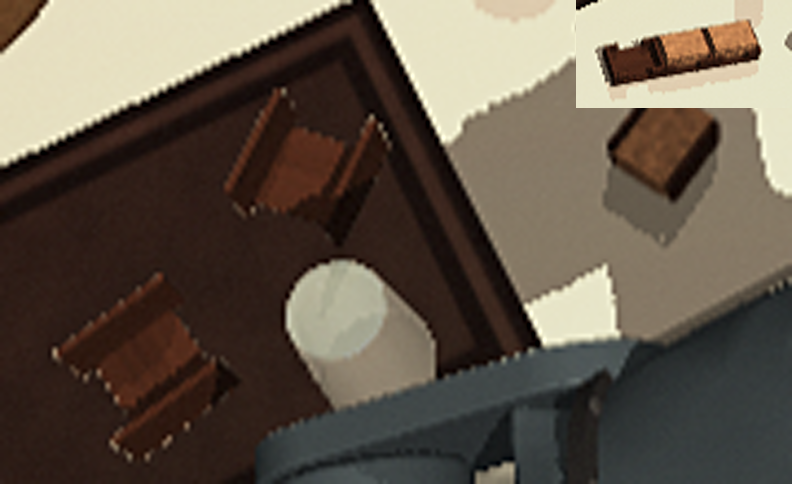

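The crop shows the candidates: the two cradles on the tray, at (300,165) and (140,365), are empty and larger, about 87 mm across. The one off the tray, at (665,145), measures 62x68 mm and holds the pile, so it is the one meant. In the inset, the caddy's empty pocket is the left (+y) end, pocket_3. I'll move above the cradle and look again from close by.

Request:
play_rows(
  commands=[
    [[-0.349, -0.176, 0], [0, 0, -42], 0.093],
    [[-0.349, -0.176, 0], [0, 0, -42], 0.093],
    [[-0.349, -0.176, 0], [0, 0, -42], 0.093],
    [[-0.349, -0.176, 0], [0, 0, -42], 0.093],
    [[-0.349, -0.176, 0], [0, 0, -42], 0.093],
    [[-0.349, -0.176, 0], [0, 0, -42], 0.093],
    [[-0.349, -0.176, 0], [0, 0, -42], 0.093],
    [[-0.349, -0.176, 0], [0, 0, -42], 0.093],
    [[-0.349, -0.176, 0], [0, 0, -42], 0.093],
    [[-0.349, -0.176, 0], [0, 0, -42], 0.093],
    [[-0.349, -0.176, 0], [0, 0, -42], 0.093],
    [[-0.349, -0.176, 0], [0, 0, -42], 0.093],
    [[-0.349, -0.176, 0], [0, 0, -42], 0.093],
  ],
)

```text
time: 2.9
position: [0.4265, 0.282, 0.2187]
orientation: [180.0, 0.0, -151.5]
contact_force: [0.4, 0.3, -0.6]
opening: 0.0929
grasp_force: 0.0
```

```bash
cat >> h.py <<'E'
from scipy.spatial.transform import Rotation as Ro
def tool(o=None):
    o=o or bot.get_obs();return Ro.from_euler('xyz',o['orientation'],degrees=True).as_matrix(),np.array(o['position'])
def wcloud(d,o):
    m=eyes.camera_model('wrist');v,u=np.indices(d.shape)
    a=(u-m['cx'])/m['fx'];b=(v-m['cy'])/m['fy'];r=np.hypot(a,b)+1e-9
    s=np.tan(np.minimum(r,1.45))/r
    P=np.stack([a*s*d,b*s*d,d],-1);T=np.array(m['T_tool_cam']);R,t=tool(o)
    return (P@T[:3,:3].T+T[:3,3])@R.T+t
def go(cp,cyaw,tp,tyaw):   # tool-down poses: commanded -> target
    R=Ro.from_euler('xyz',[180,0,cyaw],degrees=True)
    return np.round(R.inv().apply(np.array(tp)-cp),4),-((tyaw-cyaw+180)%360-180)
E
python3 - <<'E'
from h import *
o=bot.get_obs();print(o['time'],o['position'],o['orientation'],o['joint_positions'])
p,d=eyes.grab_frame('wrist');np.savez('w0.npz',p=p,d=d)
save('pics/w0.png',p);X=wcloud(d,o)
m=(np.hypot(X[...,0]-.427,X[...,1]-.281)<.06)&(d>0)
h=X[m];print(np.histogram(h[:,2],bins=np.arange(-.01,.06,.005)))
for lo,hi in((.03,.0385),(.0385,.05),(.025,.05)):
    q=h[(h[:,2]>lo)&(h[:,2]<hi)];r=cv2.minAreaRect(q[:,:2].astype(np.float32));print(len(q),q.mean(0).round(4),r)
E
```

```text
2.9 [0.42650886 0.28203667 0.21869674] [ 1.79995409e+02  7.57930622e-04 -1.51538633e+02] [ 2.82551988e+01  1.60711723e+01  1.00265300e+02  5.12623029e-03
  6.36627867e+01 -9.02084422e+01]
(array([   0, 1244, 2844,   31,   27,   34,   34,   83,  217, 2662,  304,
          0,    0]), array([-0.01 , -0.005,  0.   ,  0.005,  0.01 ,  0.015,  0.02 ,  0.025,
        0.03 ,  0.035,  0.04 ,  0.045,  0.05 ,  0.055]))
2675 [0.4256 0.2802 0.0362] ((0.4250955581665039, 0.2802192270755768), (0.058068834245204926, 0.06582704931497574), 27.078855514526367)
508 [0.4248 0.2797 0.0402] ((0.42619767785072327, 0.2810150980949402), (0.06050553545355797, 0.06121993064880371), 27.250349044799805)
3266 [0.4255 0.2801 0.0366] ((0.42621421813964844, 0.28078433871269226), (0.06070631369948387, 0.06579108536243439), 27.220170974731445)
```

View pics/w0.png

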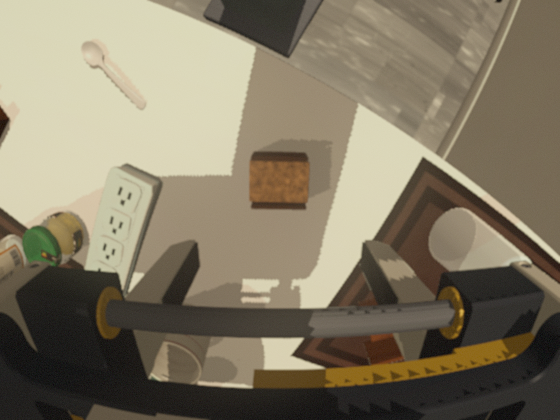

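The wrist view shows the pile at (279,180) with the cheeks above and below it and its open ends facing the fingers. I'll correct slightly and descend.

Request:
play_rows(
  commands=[
    [[0.0016, -0.0011, 0.04], [0, 0, 1.2], 0.093],
    [[0.0016, -0.0011, 0.08], [0, 0, 1.2], 0.093],
    [[0.0016, -0.0011, 0.12], [0, 0, 1.2], 0.093],
    [[0.0016, -0.0011, 0.15], [0, 0, 1.2], 0.093],
    [[0.0016, -0.0011, 0.175], [0, 0, 1.2], 0.093],
    [[0.0016, -0.0011, 0.195], [0, 0, 1.2], 0.093],
    [[0.0016, -0.0011, 0.205], [0, 0, 1.2], 0.093],
    [[0.0016, -0.0011, 0.212], [0, 0, 1.2], 0.093],
    [[0.0016, -0.0011, 0.2155], [0, 0, 1.2], 0.093],
    [[0.0016, -0.0011, 0.2155], [0, 0, 1.2], 0.093],
    [[0.0016, -0.0011, 0.2155], [0, 0, 1.2], 0.093],
  ],
)

```text
time: 4.05
position: [0.4267, 0.2798, 0.0038]
orientation: [-180.0, 0.1, -152.8]
contact_force: [-0.2, -0.3, 1.0]
opening: 0.0931
grasp_force: 0.0
```

Request:
play_rows(
  commands=[
    [[0, 0, 0], [0, 0, 0], 0.055],
    [[0, 0, 0], [0, 0, 0], 0.055],
    [[0, 0, 0], [0, 0, 0], 0.055],
    [[0, 0, 0], [0, 0, 0], 0.055],
    [[0, 0, 0], [0, 0, 0], 0.055],
    [[0, 0, 0], [0, 0, 0], 0.055],
    [[0, 0, 0], [0, 0, 0], 0.055],
    [[0, 0, 0], [0, 0, 0], 0.055],
    [[0, 0, 0], [0, 0, 0], 0.055],
    [[0, 0, 0], [0, 0, 0], 0.055],
  ],
  squeeze=5,
)

```text
time: 5.05
position: [0.4264, 0.2796, 0.0032]
orientation: [-180.0, 0.0, -152.8]
contact_force: [-1.5, -0.9, 5.3]
opening: 0.0661
grasp_force: 5.0
```

Request:
play_rows(
  commands=[
    [[0, 0, 0], [0, 0, 0], 0.055],
    [[0, 0, 0], [0, 0, 0], 0.055],
    [[0, 0, 0], [0, 0, 0], 0.055],
    [[0, 0, 0], [0, 0, 0], 0.055],
    [[0, 0, -0.002], [0, 0, 0], 0.055],
    [[0, 0, -0.006], [0, 0, 0], 0.055],
    [[0, 0, -0.012], [0, 0, 0], 0.055],
    [[0, 0, -0.02], [0, 0, 0], 0.055],
    [[0, 0, -0.03], [0, 0, 0], 0.055],
    [[0, 0, -0.042], [0, 0, 0], 0.055],
    [[0, 0, -0.055], [0, 0, 0], 0.055],
    [[0, 0, -0.07], [0, 0, 0], 0.055],
    [[0, 0, -0.085], [0, 0, 0], 0.055],
    [[0, 0, -0.1], [0, 0, 0], 0.055],
    [[0, 0, -0.115], [0, 0, 0], 0.055],
    [[0, 0, -0.128], [0, 0, 0], 0.055],
    [[0, 0, -0.137], [0, 0, 0], 0.055],
    [[0, 0, -0.14], [0, 0, 0], 0.055],
    [[0, 0, -0.14], [0, 0, 0], 0.055],
  ],
  squeeze=28,
)

```text
time: 6.95
position: [0.4264, 0.2795, 0.1434]
orientation: [-180.0, 0.0, -152.8]
contact_force: [0.3, -0.6, -0.7]
opening: 0.066
grasp_force: 28.0
```

```bash
python3 - <<'E'
from h import *
o=bot.get_obs();print(o['time'],o['opening'],o['grasp_force'],o['contact_force'])
p,d=eyes.grab_frame('wrist');X=wcloud(d,o)
z=np.load('top0.npz')
a=p[130:420,130:430]
p2,d2=eyes.grab_frame('top');X2=cloud('top',d2)
# region for setdown: heights
for (x,y,r) in((.5,-.05,.05),(.5,-.05,.075)):
    m=(np.hypot(X2[...,0]-x,X2[...,1]-y)<r)&(d2>0);print(np.percentile(X2[m][:,2],[1,50,99]))
m=(np.hypot(X2[...,0]-.55,X2[...,1]-.2)<.3)&(d2>0)&(X2[...,2]>.025)&(X2[...,2]<.06);m&=(X2[...,1]<.22)&(X2[...,1]>.0)
r=cv2.minAreaRect(X2[m][:,:2].astype(np.float32));print('strip',r)
save('pics/w1.png',np.hstack([cv2.resize(a,(435,420)),p2[100:310,180:360].repeat(2,0).repeat(2,1)]))
print(go(np.array([.4262,.2797,.1437]),207.2,[.50,-.05,.1437],162.5))
E
```

```text
6.95 0.06604241452186282 27.987861335277557 [ 0.28063675 -0.60942832 -0.66037218]
[-0.89497288 -0.87691059 -0.86511986]
[-0.8943114  -0.87753829 -0.86426477]
strip ((0.787707507610321, 0.13936713337898254), (0.11937534809112549, 0.06297246366739273), 5.129950523376465)
(array([ 0.0851, -0.327 , -0.    ]), 44.69999999999999)
```

View pics/w1.png

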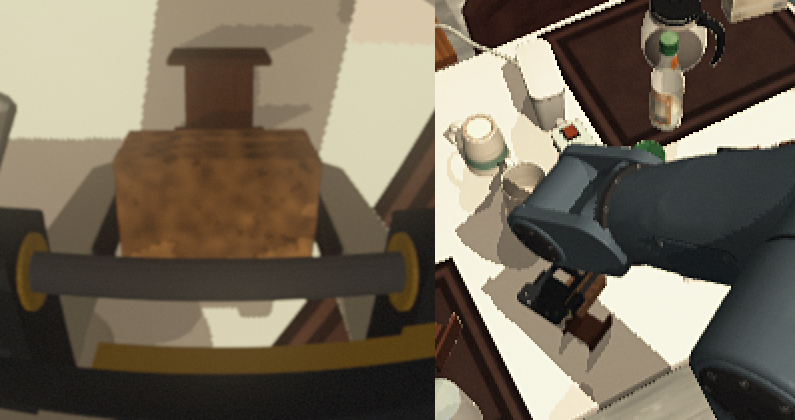

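The left half shows all three coasters held above the cradle, which is now empty. I'll check the set-down area in the first picture, since the arm hides it now.

```bash
python3 - <<'E'
from h import *
z=np.load('top0.npz');p,d=z['p'],z['d'];X=cloud('top',d);ok=(d>0)&(X[...,2]>-.1)
for (x,y) in((.5,-.05),(.5,-.08),(.48,-.07),(.5,-.02)):
    m=(np.hypot(X[...,0]-x,X[...,1]-y)<.075)&ok;print(x,y,m.sum(),np.percentile(X[m][:,2],[0,50,99,100]).round(3))
    q=X[m];q=q[q[:,2]>.006];print('   ',len(q),q.min(0).round(3) if len(q) else '',q.max(0).round(3) if len(q) else '')
m=ok&(X[...,2]>.02)&(X[...,2]<.06)&(X[...,1]<.24)&(X[...,1]>.06)&(X[...,0]>.4)&(X[...,0]<.75)
print(cv2.minAreaRect(X[m][:,:2].astype(np.float32)))
E
```

```text
0.5 -0.05 1160 [-0.008  0.001  0.007  0.008]
    43 [ 0.441 -0.117  0.006] [0.571 0.02  0.008]
0.5 -0.08 1172 [-0.008  0.001  0.026  0.031]
    82 [ 0.429 -0.154  0.006] [ 0.571 -0.011  0.031]
0.48 -0.07 1176 [-0.008  0.001  0.007  0.009]
    39 [ 0.408 -0.144  0.006] [0.538 0.003 0.009]
0.5 -0.02 1173 [-0.008  0.001  0.007  0.008]
    38 [ 0.444 -0.093  0.006] [0.565 0.048 0.008]
((0.6230485439300537, 0.14174914360046387), (0.25558334589004517, 0.152120441198349), 22.102603912353516)
```

Request:
play_rows(
  commands=[
    [[0.002, -0.008, 0], [0, 0, 1.1], 0.055],
    [[0.006, -0.025, 0], [0, 0, 3.4], 0.055],
    [[0.012, -0.046, 0], [0, 0, 6.3], 0.055],
    [[0.018, -0.069, 0], [0, 0, 9.5], 0.055],
    [[0.024, -0.093, 0], [0, 0, 12.7], 0.055],
    [[0.03, -0.117, 0], [0, 0, 16], 0.055],
    [[0.036, -0.14, 0], [0, 0, 19.2], 0.055],
    [[0.042, -0.164, 0], [0, 0, 22.4], 0.055],
    [[0.049, -0.187, 0], [0, 0, 25.6], 0.055],
    [[0.055, -0.211, 0], [0, 0, 28.8], 0.055],
    [[0.061, -0.234, 0], [0, 0, 32], 0.055],
    [[0.067, -0.258, 0], [0, 0, 35.3], 0.055],
    [[0.073, -0.281, 0], [0, 0, 38.4], 0.055],
    [[0.079, -0.302, 0], [0, 0, 41.3], 0.055],
    [[0.083, -0.319, 0], [0, 0, 43.6], 0.055],
    [[0.085, -0.327, 0], [0, 0, 44.7], 0.055],
    [[0.085, -0.327, 0], [0, 0, 44.7], 0.055],
    [[0.085, -0.327, 0], [0, 0, 44.7], 0.055],
  ],
  squeeze=28,
)

```text
time: 8.85
position: [0.4997, -0.0499, 0.1429]
orientation: [180.0, -0.0, 162.5]
contact_force: [0.0, -0.5, -0.7]
opening: 0.066
grasp_force: 28.0
```

```bash
python3 - <<'E'
from h import *
o=bot.get_obs();print(o['time'],o['position'],o['orientation'],o['joint_positions'].round(1),o['contact_force'],o['opening'])
p,d=eyes.grab_frame('wrist');X=wcloud(d,o)
R,t=tool(o);L=(X-t)@R
m=(d>0)&(abs(L[...,0])<.06)&(abs(L[...,1])<.04)&(abs(L[...,2])<.06);q=L[m]
print('pile in tool',len(q),q.min(0).round(4),np.percentile(q,[2,98],axis=0).round(4))
m=(d>0)&(np.hypot(X[...,0]-.5,X[...,1]+.05)<.1)&(X[...,2]<.03);print(np.percentile(X[m][:,2],[2,50,98]).round(4))
E
```

```text
8.85 [ 0.49974933 -0.0498646   0.14290835] [ 1.79997808e+02 -3.64971246e-02  1.62502053e+02] [-11.   20.8 105.8   0.   53.4 -83.5] [ 0.01959857 -0.50744583 -0.68921344] 0.0659701201254925
pile in tool 14135 [-0.0141 -0.04   -0.06  ] [[-0.0122 -0.0374 -0.0553]
 [ 0.0232  0.0373 -0.0082]]
[-0.0011  0.0004  0.0018]
```

Request:
play_rows(
  commands=[
    [[0, 0, 0.01], [0, 0, 0], 0.055],
    [[0, 0, 0.03], [0, 0, 0], 0.055],
    [[0, 0, 0.05], [0, 0, 0], 0.055],
    [[0, 0, 0.07], [0, 0, 0], 0.055],
    [[0, 0, 0.09], [0, 0, 0], 0.055],
    [[0, 0, 0.108], [0, 0, 0], 0.055],
    [[0, 0, 0.12], [0, 0, 0], 0.055],
    [[0, 0, 0.13], [0, 0, 0], 0.055],
    [[0, 0, 0.136], [0, 0, 0], 0.055],
    [[0, 0, 0.139], [0, 0, 0], 0.055],
    [[0, 0, 0.141], [0, 0, 0], 0.055],
    [[0, 0, 0.142], [0, 0, 0], 0.055],
    [[0, 0, 0.142], [0, 0, 0], 0.055],
    [[0, 0, 0.142], [0, 0, 0], 0.055],
  ],
  squeeze=28,
)

```text
time: 10.3
position: [0.5003, -0.0503, 0.0014]
orientation: [180.0, 0.0, 162.5]
contact_force: [-0.1, 0.2, -1.7]
opening: 0.0661
grasp_force: 28.0
```

Request:
play_rows(
  commands=[
    [[0, 0, 0], [0, 0, 0], 0.055],
    [[0, 0, 0], [0, 0, 0], 0.055],
    [[0, 0, 0], [0, 0, 0], 0.068],
    [[0, 0, 0], [0, 0, 0], 0.07],
    [[0, 0, 0], [0, 0, 0], 0.072],
    [[0, 0, 0], [0, 0, 0], 0.08],
    [[0, 0, 0], [0, 0, 0], 0.093],
    [[0, 0, 0], [0, 0, 0], 0.093],
    [[0, 0, 0], [0, 0, 0], 0.093],
    [[0, 0, -0.005], [0, 0, 0], 0.093],
    [[0, 0, -0.02], [0, 0, 0], 0.093],
    [[0, 0, -0.05], [0, 0, 0], 0.093],
    [[0, 0, -0.09], [0, 0, 0], 0.093],
    [[0, 0, -0.14], [0, 0, 0], 0.093],
    [[0, 0, -0.14], [0, 0, -30], 0.093],
    [[0, 0, -0.14], [0, 0, -60], 0.093],
    [[0, 0, -0.14], [0, 0, -60], 0.093],
    [[0, 0, -0.14], [0, 0, -60], 0.093],
    [[0, 0, -0.14], [0, 0, -60], 0.093],
    [[0, 0, -0.14], [0, 0, -60], 0.093],
  ],
  squeeze=5,
)

```text
time: 12.3
position: [0.5, -0.0502, 0.1415]
orientation: [-180.0, 0.0, -145.6]
contact_force: [-0.2, 0.5, -1.1]
opening: 0.0934
grasp_force: 0.0
```

I turned it the wrong way: the yaw of 72.5° needs a positive turn, so I'll swing back.

Request:
play_rows(
  commands=[
    [[0, 0, 0], [0, 0, 71], 0.093],
    [[0, 0, 0], [0, 0, 71], 0.093],
    [[0, 0, 0], [0, 0, 71], 0.093],
    [[0, 0, 0], [0, 0, 71], 0.093],
    [[0, 0, 0], [0, 0, 71], 0.093],
    [[0, 0, 0], [0, 0, 71], 0.093],
    [[0, 0, 0], [0, 0, 71], 0.093],
    [[0, 0, 0], [0, 0, 71], 0.093],
    [[0, 0, 0], [0, 0, 142], 0.093],
    [[0, 0, 0], [0, 0, 142], 0.093],
    [[0, 0, 0], [0, 0, 142], 0.093],
    [[0, 0, 0], [0, 0, 142], 0.093],
    [[0, 0, 0], [0, 0, 142], 0.093],
    [[0, 0, 0], [0, 0, 142], 0.093],
    [[0, 0, 0], [0, 0, 142], 0.093],
    [[0, 0, 0], [0, 0, 142], 0.093],
    [[0, 0, 0], [0, 0, 142], 0.093],
    [[0, 0, 0], [0, 0, 142], 0.093],
    [[0, 0, 0], [0, 0, 142], 0.093],
  ],
)

```text
time: 14.2
position: [0.5001, -0.0502, 0.1413]
orientation: [180.0, 0.0, 72.2]
contact_force: [-0.3, 0.7, 0.2]
opening: 0.0929
grasp_force: 0.0
```

```bash
cat >> h.py <<'E'
def pile(X,d,x,y,lo=.024,hi=.036,r=.06):
    m=(np.hypot(X[...,0]-x,X[...,1]-y)<r)&(d>0)&(X[...,2]>lo)&(X[...,2]<hi)
    q=X[m];return len(q),q.mean(0).round(4),cv2.minAreaRect(q[:,:2].astype(np.float32))
E
python3 - <<'E'
from h import *
o=bot.get_obs();print(o['time'],o['position'],o['orientation'],o['joint_positions'].round(1))
p,d=eyes.grab_frame('wrist');X=wcloud(d,o);save('pics/w2.png',p)
print(pile(X,d,.5,-.05),pile(X,d,.5,-.05,.028))
# caddy from here
m=(d>0)&(np.hypot(X[...,0]-.527,X[...,1]+.247)<.14)&(X[...,2]>.034)&(X[...,2]<.05)
q=X[m];print(len(q),q.mean(0),cv2.minAreaRect(q[:,:2].astype(np.float32)))
E
```

```text
14.2 [ 0.50005411 -0.05019271  0.14134469] [1.79991567e+02 3.39221031e-04 7.21907490e+01] [-11.   20.9 105.9  -0.   53.2   6.8]
(3703, array([ 0.5008, -0.048 ,  0.0303]), ((0.5003319978713989, -0.04943489283323288), (0.06573881953954697, 0.0462772510945797), 72.30079650878906)) (3647, array([ 0.5006, -0.0484,  0.0304]), ((0.5003313422203064, -0.04957561939954758), (0.06557480245828629, 0.04621843621134758), 72.12338256835938))
1257 [ 0.52872725 -0.23678586  0.04012806] ((0.5286481380462646, -0.24007290601730347), (0.051849614828825, 0.04678266867995262), 73.02696990966797)
```

View pics/w2.png

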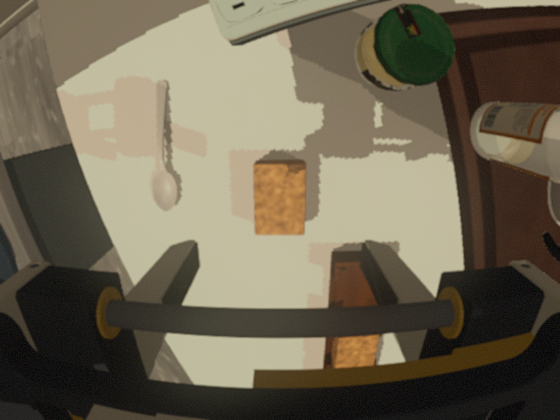

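The wrist view shows the pile standing square on the bare table at (279,197), with the caddy behind it at (355,300). I'll look at the pocket from above before regrasping.

Request:
play_rows(
  commands=[
    [[-0.051, 0.043, -0.02], [0, 0, 0], 0.093],
    [[-0.102, 0.086, -0.04], [0, 0, 0], 0.093],
    [[-0.102, 0.086, -0.04], [0, 0, 0], 0.093],
    [[-0.102, 0.086, -0.04], [0, 0, 0], 0.093],
    [[-0.102, 0.086, -0.04], [0, 0, 0], 0.093],
    [[-0.102, 0.086, -0.04], [0, 0, 0], 0.093],
  ],
)

```text
time: 14.85
position: [0.5498, -0.1728, 0.1806]
orientation: [-179.9, -0.0, 72.1]
contact_force: [0.7, 0.6, 0.5]
opening: 0.093
grasp_force: 0.0
```

```bash
python3 - <<'E'
from h import *
o=bot.get_obs();print(o['time'],o['position'],o['orientation'],o['joint_positions'].round(1))
p,d=eyes.grab_frame('wrist');X=wcloud(d,o);save('pics/w3.png',p);np.savez('w3.npz',p=p,d=d,X=X)
near=(d>0)&(np.hypot(X[...,0]-.551,X[...,1]+.174)<.065)
print(np.histogram(X[near][:,2],bins=np.arange(-.006,.05,.004)))
for lo,hi,n in((.021,.034,'rim'),(.007,.014,'floor')):
    m=near&(X[...,2]>lo)&(X[...,2]<hi);q=X[m];print(n,len(q),q.mean(0).round(4),cv2.minAreaRect(q[:,:2].astype(np.float32)))
# in axes of yaw 72.2 about (.55,-.174)
for yaw in(72.2,):
    a=np.radians(yaw);l=np.array([np.cos(a),np.sin(a)]);w=np.array([l[1],-l[0]])
    Y=(X[...,:2]-[.55,-.174])@l;W=(X[...,:2]-[.55,-.174])@w
    mid=near&(X[...,2]>.007)&(X[...,2]<.014)
    print('floor along',np.percentile(Y[mid],[1,99]),'across(notch incl)',np.percentile(W[mid],[1,99]))
    rim=near&(X[...,2]>.025)&(X[...,2]<.032)
    for s in(-1,1):
        e=rim&(abs(W)<.015)&(s*Y>.02);print('end wall',s,np.percentile(Y[e],[2,50,98]) if e.sum() else None,e.sum())
        e=rim&(abs(abs(Y)-.027)<.006)&(s*W>.012)
        for t in(-1,1):
            f=e&(t*Y>0);print('long wall',s,t,np.percentile(W[f],[2,50,98]) if f.sum() else None,f.sum())
E
```

```text
14.85 [ 0.54984315 -0.17279643  0.18061131] [-1.79923082e+02 -1.19853814e-02  7.21180880e+01] [-22.1  25.2  92.8   0.   62.1  -4.2]
(array([   3, 5185,  104,  834, 2573,  101,  153,  194, 1305,   48,   67,
        766,    2]), array([-0.006, -0.002,  0.002,  0.006,  0.01 ,  0.014,  0.018,  0.022,
        0.026,  0.03 ,  0.034,  0.038,  0.042,  0.046]))
rim 1594 [ 0.5466 -0.1827  0.0275] ((0.5471063852310181, -0.18110299110412598), (0.09885463118553162, 0.06207975745201111), 72.87570190429688)
floor 3397 [ 0.5492 -0.1744  0.0105] ((0.5477868914604187, -0.17931339144706726), (0.09601519256830215, 0.061582133173942566), 71.4537124633789)
floor along [-0.03622225  0.04149542] across(notch incl) [-0.03024976  0.02908062]
end wall -1 [-0.04520105 -0.03977416 -0.03584637] 245
long wall -1 -1 [-0.03121543 -0.0279457  -0.02524972] 61
long wall -1 1 [-0.03190618 -0.02874423 -0.02592569] 76
end wall 1 [0.03530228 0.03864158 0.04145743] 201
long wall 1 -1 [0.02484064 0.02709648 0.03021645] 67
long wall 1 1 [0.02386903 0.02678687 0.0299509 ] 77
```

View pics/w3.png

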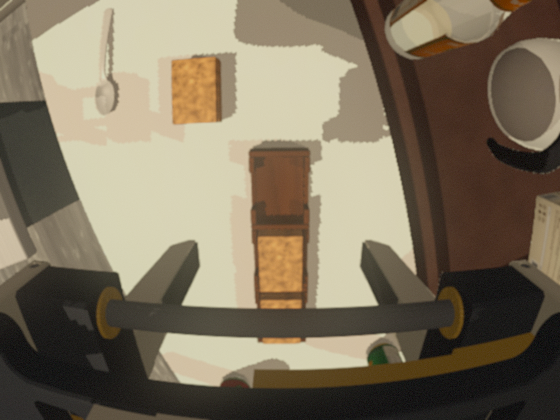

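The view shows the empty pocket at (279,185) and the pile at (196,90). By my measurements the pocket centre is about (0.549, -0.174) and the yaw about 72.7°. Now I'll regrasp the pile by its long sides.

Request:
play_rows(
  commands=[
    [[0.051, -0.042, 0.02], [0, 0, 0], 0.093],
    [[0.102, -0.085, 0.05], [0, 0, 0], 0.093],
    [[0.102, -0.085, 0.06], [0, 0, 0], 0.093],
    [[0.102, -0.085, 0.07], [0, 0, 0], 0.093],
    [[0.102, -0.085, 0.09], [0, 0, 0], 0.093],
    [[0.102, -0.085, 0.12], [0, 0, 0], 0.093],
    [[0.102, -0.085, 0.145], [0, 0, 0], 0.093],
    [[0.102, -0.085, 0.162], [0, 0, 0], 0.093],
    [[0.102, -0.085, 0.172], [0, 0, 0], 0.093],
    [[0.102, -0.085, 0.177], [0, 0, 0], 0.093],
    [[0.102, -0.085, 0.179], [0, 0, 0], 0.093],
    [[0.102, -0.085, 0.179], [0, 0, 0], 0.093],
    [[0.102, -0.085, 0.179], [0, 0, 0], 0.093],
  ],
)

```text
time: 16.2
position: [0.5015, -0.0506, 0.0028]
orientation: [179.9, -0.0, 72.0]
contact_force: [0.6, 0.7, 0.0]
opening: 0.0929
grasp_force: 0.0
```

Request:
play_rows(
  commands=[
    [[0, 0, 0], [0, 0, 0], 0.035],
    [[0, 0, 0], [0, 0, 0], 0.035],
    [[0, 0, 0], [0, 0, 0], 0.035],
    [[0, 0, 0], [0, 0, 0], 0.035],
    [[0, 0, 0], [0, 0, 0], 0.035],
    [[0, 0, 0], [0, 0, 0], 0.035],
    [[0, 0, 0], [0, 0, 0], 0.035],
    [[0, 0, 0], [0, 0, 0], 0.035],
    [[0, 0, 0], [0, 0, 0], 0.035],
    [[0, 0, 0], [0, 0, 0], 0.035],
    [[0, 0, 0], [0, 0, 0], 0.035],
    [[0, 0, 0], [0, 0, 0], 0.035],
    [[0, 0, 0], [0, 0, 0], 0.035],
  ],
  squeeze=5,
)

```text
time: 17.5
position: [0.501, -0.0505, 0.0021]
orientation: [-180.0, 0.0, 72.0]
contact_force: [-0.7, -0.2, 0.6]
opening: 0.0455
grasp_force: 5.0
```

Request:
play_rows(
  commands=[
    [[0, 0, 0], [0, 0, 0], 0.035],
    [[0, 0, 0], [0, 0, 0], 0.035],
    [[0, 0, 0], [0, 0, 0], 0.035],
    [[0, 0, 0], [0, 0, 0], 0.035],
    [[0, 0, -0.002], [0, 0, 0], 0.035],
    [[0, 0, -0.006], [0, 0, 0], 0.035],
    [[0, 0, -0.012], [0, 0, 0], 0.035],
    [[0, 0, -0.02], [0, 0, 0], 0.035],
    [[0, 0, -0.03], [0, 0, 0], 0.035],
    [[0, 0, -0.042], [0, 0, 0], 0.035],
    [[0, 0, -0.055], [0, 0, 0], 0.035],
    [[0, 0, -0.07], [0, 0, 0], 0.035],
    [[0, 0, -0.085], [0, 0, 0], 0.035],
    [[0, 0, -0.1], [0, 0, 0], 0.035],
    [[0, 0, -0.112], [0, 0, 0], 0.035],
    [[0, 0, -0.118], [0, 0, 0], 0.035],
    [[0, 0, -0.12], [0, 0, 0], 0.035],
    [[0, 0, -0.12], [0, 0, 0], 0.035],
  ],
  squeeze=28,
)

```text
time: 19.3
position: [0.5009, -0.0505, 0.1221]
orientation: [-180.0, 0.0, 72.0]
contact_force: [-0.0, 0.2, -0.7]
opening: 0.0459
grasp_force: 28.0
```

```bash
python3 - <<'E'
from h import *
o=bot.get_obs();print(o['time'],o['position'],o['orientation'],o['contact_force'],o['opening'],o['grasp_force'])
p,d=eyes.grab_frame('wrist');X=wcloud(d,o);R,t=tool(o);L=(X-t)@R
save('pics/w4.png',p)
# top face / front face of pile in tool axes
c=(d>0)&(abs(L[...,1])<.018)
b=c&(L[...,2]>-.035)&(L[...,2]<.005)&(abs(L[...,0])<.05)
q=L[b];print(len(q),np.percentile(q,[1,50,99],axis=0).round(4))
f=b&(L[...,2]>-.024);print('front',f.sum(),np.percentile(L[f],[1,10,50,90,99],axis=0).round(4))
E
```

```text
19.3 [ 0.50093588 -0.05049291  0.12208197] [-1.79990685e+02  3.24365655e-03  7.20432110e+01] [-0.03577609  0.17508471 -0.74129964] 0.0459404012447302 27.988750487565994
8179 [[-0.0159 -0.0176 -0.0295]
 [ 0.0148 -0.     -0.0281]
 [ 0.0334  0.0176 -0.0014]]
front 963 [[ 0.0323 -0.0176 -0.0237]
 [ 0.0326 -0.0144 -0.0219]
 [ 0.033  -0.     -0.0133]
 [ 0.0334  0.0144 -0.0018]
 [ 0.0336  0.0177  0.0003]]
```

View pics/w4.png

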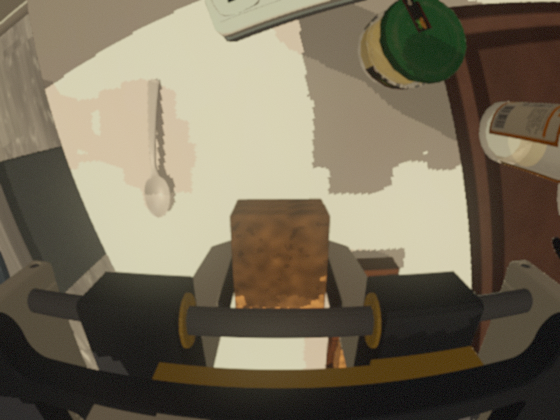

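All three coasters are held by the long sides, at (280,255), centred in the hand. I'll carry the pile level to above the pocket and then tilt it.

Request:
play_rows(
  commands=[
    [[-0.004, 0.003, 0], [0, 0, 0], 0.035],
    [[-0.014, 0.012, 0], [0, 0, 0], 0.035],
    [[-0.03, 0.024, 0], [0, 0, 0], 0.035],
    [[-0.047, 0.038, 0], [0, 0, -0.3], 0.035],
    [[-0.064, 0.052, 0], [0, 0, -0.6], 0.035],
    [[-0.08, 0.066, 0], [0, 0, -0.7], 0.035],
    [[-0.093, 0.076, 0], [0, 0, -0.7], 0.035],
    [[-0.1, 0.082, 0], [0, 0, -0.7], 0.035],
    [[-0.1024, 0.084, 0], [0, 0, -0.7], 0.035],
    [[-0.1024, 0.084, 0], [0, 0, -0.7], 0.035],
    [[-0.1024, 0.084, 0], [0, 0, -0.7], 0.035],
  ],
  squeeze=28,
)

```text
time: 20.45
position: [0.5491, -0.1732, 0.1221]
orientation: [-180.0, -0.0, 72.8]
contact_force: [0.2, -0.3, -1.5]
opening: 0.046
grasp_force: 28.0
```

```bash
cat > chk.py <<'E'
from h import *
o=bot.get_obs();print(o['time'],o['position'].round(4),o['orientation'].round(2),o['contact_force'].round(1),o['opening'])
p,d=eyes.grab_frame('wrist');X=wcloud(d,o);R,t=tool(o);L=(X-t)@R;np.savez('chk.npz',p=p,d=d,X=X)
f=(d>0)&(abs(L[...,0]-.033)<.004)&(L[...,2]>-.026)&(L[...,2]<0)&(abs(L[...,1])<.032)
print('front face y,z in tool',np.percentile(L[f][:,1],[.5,50,99.5]).round(4),'x',np.median(L[f][:,0]).round(4),'z max',L[f][:,2].max())
a=np.radians(72.7);l=np.array([np.cos(a),np.sin(a)]);w=np.array([l[1],-l[0]])
Y=(X[...,:2]-t[:2])@l;W=(X[...,:2]-t[:2])@w
rim=(d>0)&(X[...,2]>.024)&(X[...,2]<.032)
e=rim&(abs(W)<.02)&(Y>.02)&(Y<.07);print('end wall rel tcp',np.percentile(Y[e],[2,50,98]).round(4) if e.sum()else 0,e.sum())
for s in(-1,1):
    for lo,hi in((.02,.034),(-.034,-.02)):
        f=rim&(Y>lo)&(Y<hi)&(s*W>.018)&(s*W<.04);print('long',s,lo,np.percentile(W[f],[2,50,98]).round(4) if f.sum()else 0,f.sum())
E
python3 chk.py
```

```text
20.45 [ 0.5491 -0.1732  0.1221] [-1.7997e+02 -1.0000e-02  7.2770e+01] [ 0.2 -0.3 -1.5] 0.045976482345414495
front face y,z in tool [-0.0223  0.0005  0.0225] x 0.0331 z max -2.6603953169088288e-05
end wall rel tcp [0.0351 0.0381 0.0409] 394
long -1 0.02 [-0.0306 -0.0274 -0.0248] 129
long -1 -0.034 0 0
long 1 0.02 [0.0251 0.0277 0.0311] 134
long 1 -0.034 0 0
```

Request:
play_rows(
  commands=[
    [[0, 0, 0], [0, -2, 0], 0.035],
    [[-0.001, 0, 0.005], [0, -6, 0], 0.035],
    [[-0.002, 0, 0.015], [0, -10, 0], 0.035],
    [[-0.002, 0, 0.028], [0, -14, 0], 0.035],
    [[-0.003, 0, 0.042], [0, -17, 0], 0.035],
    [[-0.003, 0, 0.055], [0, -19, 0], 0.035],
    [[-0.003, 0, 0.065], [0, -20, 0], 0.035],
    [[-0.003, 0, 0.07], [0, -20, 0], 0.035],
    [[-0.003, 0, 0.071], [0, -20, 0], 0.035],
    [[-0.003, 0, 0.071], [0, -20, 0], 0.035],
    [[-0.003, 0, 0.071], [0, -20, 0], 0.035],
  ],
  squeeze=28,
)

```text
time: 21.6
position: [0.5488, -0.1769, 0.0518]
orientation: [179.9, 20.0, 72.7]
contact_force: [0.6, 0.3, -1.5]
opening: 0.0461
grasp_force: 28.0
```

```bash
python3 chk.py
```

```text
21.6 [ 0.5488 -0.1769  0.0518] [179.93  19.98  72.7 ] [ 0.6  0.3 -1.5] 0.04612962183086335
front face y,z in tool [-0.0223  0.0005  0.0226] x 0.033 z max -3.976492830091271e-05
end wall rel tcp [0.039  0.043  0.0448] 902
long -1 0.02 [-0.0307 -0.0277 -0.0253] 174
long -1 -0.034 0 0
long 1 0.02 [0.0244 0.027  0.0301] 186
long 1 -0.034 0 0
```

Request:
play_rows(
  commands=[
    [[0.0012, -0.0002, 0.002], [0, 0, 0], 0.035],
    [[0.003, -0.0003, 0.0065], [0, 0, 0], 0.035],
    [[0.0047, -0.0003, 0.0115], [0, 0, 0], 0.035],
    [[0.0065, -0.0003, 0.0165], [0, 0, 0], 0.035],
    [[0.008, -0.0003, 0.0205], [0, 0, 0], 0.035],
    [[0.009, -0.0003, 0.0233], [0, 0, 0], 0.035],
    [[0.0094, -0.0003, 0.0243], [0, 0, 0], 0.035],
    [[0.0094, -0.0003, 0.0243], [0, 0, 0], 0.035],
    [[0.0094, -0.0003, 0.0243], [0, 0, 0], 0.035],
  ],
  squeeze=28,
)

```text
time: 22.55
position: [0.5485, -0.1761, 0.0252]
orientation: [180.0, 20.0, 72.7]
contact_force: [0.6, 0.4, -1.0]
opening: 0.0457
grasp_force: 28.0
```

```bash
python3 chk.py; python3 - <<'E'
from h import *
# leveling path in tool axes at 20 deg tilt
t0=np.radians(20);R=np.array([[np.cos(t0),-np.sin(t0)],[np.sin(t0),np.cos(t0)]]) # cols tool x,z in (l,down)
f=lambda th,h:np.array([1.8*np.sin(th)-9*np.tan(th),-(h+33*np.sin(th)+1.8*np.cos(th))])
for th in range(20,-1,-2):
    h=1.5 if th>0 else 1.0
    v=R.T@(f(np.radians(th),h)-f(t0,1.5));print(20-th,v.round(2))
E
```

```text
22.55 [ 0.5485 -0.1761  0.0252] [179.99  20.    72.73] [ 0.6  0.4 -1. ] 0.04565456801497681
front face y,z in tool [-0.03  0.    0.03] x 0.0332 z max -0.0013948420395361843
end wall rel tcp [0.035  0.041  0.0441] 1603
long -1 0.02 [-0.0302 -0.0275 -0.0248] 179
long -1 -0.034 [-0.0286 -0.0285 -0.0283] 3
long 1 0.02 [0.025  0.0278 0.0304] 169
long 1 -0.034 0 0
0 [0. 0.]
2 [0.64 0.9 ]
4 [1.28 1.83]
6 [1.91 2.76]
8 [2.54 3.71]
10 [3.17 4.67]
12 [3.8  5.64]
14 [4.43 6.62]
16 [5.06 7.61]
18 [5.69 8.6 ]
20 [ 6.49 10.06]
```

No contact so far, and the clearances are as planned. Now I'll level it.

Request:
play_rows(
  commands=[
    [[0.0002, 0, 0.0007], [0, 0, 0], 0.035],
    [[0.0008, 0, 0.0016], [0, 2, 0], 0.035],
    [[0.0015, 0, 0.0025], [0, 4, 0], 0.035],
    [[0.0021, 0, 0.0035], [0, 6, 0], 0.035],
    [[0.0027, 0, 0.0044], [0, 8, 0], 0.035],
    [[0.0034, 0, 0.0054], [0, 10, 0], 0.035],
    [[0.004, 0, 0.0063], [0, 12, 0], 0.035],
    [[0.0046, 0, 0.0073], [0, 14, 0], 0.035],
    [[0.0053, 0, 0.0083], [0, 16, 0], 0.035],
    [[0.0059, 0, 0.0093], [0, 18, 0], 0.035],
    [[0.0066, 0, 0.0105], [0, 20, 0], 0.035],
    [[0.0066, 0, 0.0105], [0, 20, 0], 0.035],
    [[0.0066, 0, 0.0105], [0, 20, 0], 0.035],
  ],
  squeeze=28,
)

```text
time: 23.9
position: [0.5491, -0.1738, 0.013]
orientation: [180.0, 0.1, 72.7]
contact_force: [-0.6, 0.2, -0.3]
opening: 0.0457
grasp_force: 28.0
```

```bash
python3 chk.py
```

```text
23.9 [ 0.5491 -0.1738  0.013 ] [1.800e+02 6.000e-02 7.273e+01] [-0.6  0.2 -0.3] 0.04568269885839305
front face y,z in tool [-0.0301 -0.      0.0302] x 0.0332 z max -0.000641215408509782
end wall rel tcp [0.0329 0.0379 0.0413] 1451
long -1 0.02 [-0.0303 -0.027  -0.0189] 339
long -1 -0.034 [-0.0268 -0.0256 -0.0249] 26
long 1 0.02 [0.0187 0.0273 0.0305] 340
long 1 -0.034 [0.0252 0.0261 0.0274] 30
```

Request:
play_rows(
  commands=[
    [[0, 0, 0.0005], [0, 0, 0], 0.035],
    [[0, 0, 0.001], [0, 0, 0], 0.035],
    [[0, 0, 0.0014], [0, 0, 0], 0.035],
    [[0, 0, 0.0014], [0, 0, 0], 0.035],
    [[0, 0, 0.0014], [0, 0, 0], 0.035],
  ],
)

```text
time: 24.45
position: [0.5492, -0.1734, 0.0121]
orientation: [180.0, 0.0, 72.8]
contact_force: [-3.2, 0.7, 6.9]
opening: 0.0459
grasp_force: 28.0
```

Request:
play_rows(
  commands=[
    [[0, 0, 0], [0, 0, 0], 0.035],
    [[0, 0, 0], [0, 0, 0], 0.035],
    [[0, 0, 0], [0, 0, 0], 0.046],
    [[0, 0, 0], [0, 0, 0], 0.048],
    [[0, 0, 0], [0, 0, 0], 0.052],
    [[0, 0, 0], [0, 0, 0], 0.06],
    [[0, 0, 0], [0, 0, 0], 0.066],
    [[0, 0, 0], [0, 0, 0], 0.066],
    [[0, 0, 0], [0, 0, 0], 0.066],
    [[0, 0, -0.005], [0, 0, 0], 0.066],
    [[0, 0, -0.02], [0, 0, 0], 0.066],
    [[0, 0, -0.05], [0, 0, 0], 0.066],
    [[0, 0, -0.09], [0, 0, 0], 0.08],
    [[0, 0, -0.13], [0, 0, 0], 0.093],
    [[0, 0, -0.16], [0, 0, 0], 0.093],
    [[0, 0, -0.16], [0, 0, 0], 0.093],
    [[0, 0, -0.16], [0, 0, 0], 0.093],
  ],
  squeeze=4,
)

```text
time: 26.15
position: [0.5492, -0.1736, 0.1727]
orientation: [179.9, 0.0, 72.7]
contact_force: [-0.5, 0.5, -1.2]
opening: 0.0925
grasp_force: 0.0
```

```bash
python3 - <<'E'
from h import *
o=bot.get_obs();print(o['time'],o['position'],o['contact_force'])
p,d=eyes.grab_frame('wrist');X=wcloud(d,o);save('pics/w5.png',p)
c=np.array([.5493,-.1738]);a=np.radians(72.7);l=np.array([np.cos(a),np.sin(a)]);w=np.array([l[1],-l[0]])
Y=(X[...,:2]-c)@l;W=(X[...,:2]-c)@w
m=(d>0)&(abs(Y)<.03)&(abs(W)<.021);q=np.c_[Y[m],W[m],X[m][:,2]]
print(np.percentile(q[:,2],[1,50,99]),np.linalg.lstsq(np.c_[q[:,:2],np.ones(len(q))],q[:,2],rcond=None)[0])
print(pile(X,d,*c,.035,.046,.045))
E
```

```text
26.15 [ 0.54922599 -0.17362957  0.17269866] [-0.45905074  0.48204417 -1.16498781]
[0.03932721 0.28775645 0.29958048] [6.04758413 0.23100872 0.12200358]
(3287, array([ 0.5499, -0.1718,  0.0403]), ((0.5477170944213867, -0.17899218201637268), (0.07905268669128418, 0.04622715339064598), 72.71011352539062))
```

View pics/w5.png

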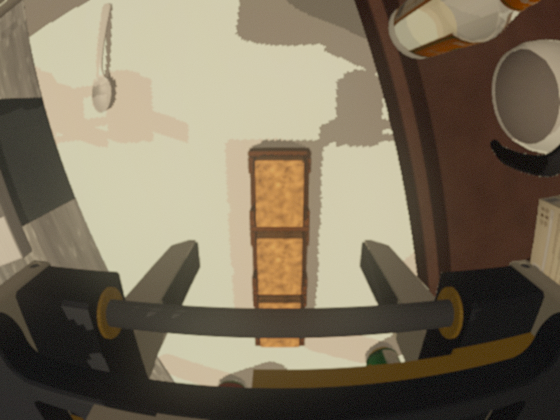

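The pile lies flat in the pocket at (279,193), centred, with its top at 40 mm like its neighbours, and nothing else has moved. I'll hand the job in.

```bash
python3 -c "
from bench import bot
print(bot.finish_job())"
```

```text
the job is handed in; nothing more can be done
None
```

The three-coaster pile now lies flat as one pile in the caddy's empty pocket (pocket_3, the +y end), moved in the order you asked, and I handed the job in at about 26 s on the robot's clock.

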